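Prove the red quarter-turn valve with its key

ROBOT

A 6-joint arm with a two-finger parallel gripper is mounted at the origin on the work surface. World frame = base frame: x ahead of the robot, y to its left, z up, the work surface at z = 0. Lengths are in m, angles in rad, forces in N, time in s.
With the tool pointing down it reaches from about 0.25 to 0.725 m from the base axis. Payload 9.7 kg.
Tool frame: the origin (TCP) lies at the very end of the fingers, on their centre line; the grasp point (between the pads) lies r.grip_depth behind it (r.grip_depth is the distance from the TCP to the grasp point, in m); z points along the fingers, y is the line along which they close (so a half turn about z gives the same grasp; the last joint's range is limited). The gripper opens to 85 mm and grips with 20 to 120 N. Pads are 22 mm wide; open, the fingers measure 114 mm over their backs; the gripper's body (76 mm by 85 mm) begins 54 mm behind the grasp point. The pads swing forward as they close: fully open they stand 13 mm farther back than shut.
Start: joints at [1.342, 0.087, 0.176, 1.66, 0, 1.571], TCP at [0.125, 0.536, 0.231] pointing down, gripper open.
Joint ranges: [-3.13, 3.13], [-0.85, 1.81], [-1.15, 1.24], [-2.2, 2.28], [-1.44, 1.52], [-3.14, 3.14]. Speed limits (rad/s): [2.22, 2.22, 2.57, 3.14, 3.14, 3.14].

INTERFACE

Orientations are given as [roll, pitch, yaw] about the fixed x, y, z axes, in that order (R = Rz(yaw) Ry(pitch) Rx(roll)).
In Python, from cell import r, vision gives the robot as it stands. Calls block until the motion is done:
- r.goto(position, orientation): joint-space move of the TCP to a pose.
- r.movel(position, orientation=None, vel=0.15, f_stop=None): straight line of the TCP; orientation=None keeps the orientation; vel is the mean speed in m/s. With f_stop (N) it stops when the force on the tool has changed by that much, and returns True; else False.
- r.goto_joints(angles): joint-space move.
- r.ungrasp() and r.grab(grip_force=None): open the fingers fully, or close them until they stop; grip_force is the grip in N (None keeps the last).
- r.hold(seconds).
- r.solve_ik(position, orientation): joint angles nearest the present ones, or None.
- vision.capture(name): name is "side" or "top"; returns a dict with "pixels" (384x512x3 uint8, red, green, blue), "mtx" (3x3 intrinsics, pixels), "k1" (the pictures are not rectified: a ray, as slopes to the right and down, at radius r is drawn at 1 + k1 r^2 times it, then the intrinsics apply), "R" (3x3) and "t" (3): a world point X has camera coordinates R X + t. Camera axes: x right, y down, z forward; pixel columns grow to the right and rows downward; lengths in m; the calibration is good to about 2 mm. A picture is of the moment at which its call begins. There is no depth.
A pose or a line that the arm cannot do raises r.PlanningError and nothing moves.
- r.finish_job(): hands the job in; it is judged then, once.
Readings, each from a call of its own:
- r.current_time_s(): time.
- r.current_joints(): joint angles.
- r.current_joint_velocities(): joint speeds.
- r.current_tau(): joint torques, N m.
- r.current_tcp_pos(): TCP position.
- r.current_eef_rot(): TCP orientation.
- r.current_force(): force on the tool from outside, world axes, zero at the start.
- r.current_ft_torque(): the same for the moment, N m.
- r.current_finger_gap(): finger opening in m.
- r.current_gripper_force(): force on a finger pad.
Only numpy, scipy, OpenCV 4.12 (cv2) and the standard library are available. Lean on these libraries where they do the work, as an engineer would, in place of code of your own. Each camera call takes 0.05 s, during which the arm holds its last target. There are 200 camera calls.

TASK

Show that the red-collared valve on the counter works: take the red-handled key out of the key rack, push it fully home in the red valve's slot, turn it clockwise (seen from above) to its stop and then back home to shut. Withdraw the key and stand it back, fully down, in the same place of the rack that it came from, and let go.

Things in the scene. Friction and masses are not known exactly. Their poses are not given: they have to be found in the camera images.
- red_key_grip (a point): Red-handled T key, 106 mm high, about 150 g, upright in the rack. Point: centre of its grip (16 mm thick along x, 52 long along y, 36 high), 88 mm above the blade's foot and, in the rack, 103 mm above the counter; z up. Under the grip a round steel shaft 12 mm across, 36 long, then a flat blade, 8 thick along x, 30 wide along y, 34 high. Same after half a turn about z.
- key_rack: Fixed grey key rack on a black base, 70 x 240 mm (x, y), 45 high; origin: centre of its underside. Three slots at y = -75, 0, 75 mm, each 10.6 x 33 mm (x, y), floor 15 mm above the counter, top 6 mm a 45 degree funnel. They hold the red key and two like it, blue and green, in any order, blades along y, tops 121 mm above the counter: lift the key clear of them.
- red_valve_mouth (a point): Fixed brass valve, red collar 92 mm across, black foot 110 (a blue twin stands by). Point: on the turning axis at the spindle's top, 72 mm above the counter; fixed: z up, x along the pipe stubs, y along the key slot when shut. Slot 10.6 x 33 mm, floor 32 mm below the point, top 8 mm a 45 degree funnel; blade play 5 degrees each way. Key fully home: grip centre 56 mm above the point.
- red_spindle (a joint): Angle of the red valve's brass spindle, rad: 0 = home, shut, slot across the pipe stubs (so at every start); grows clockwise seen from above to its stop at 1.571, open, slot along the stubs. Stays where it is left; friction about 0.12 N m.
Mind the look-alikes: they are no part of the job. Of the things that look like the part that bears red_key_grip, the smallest one is meant.

How it is judged:
By the outcome, as a careful person would: the job done as asked, in the order asked, and still so for the second after the job is handed in, with the robot touching nothing.
It also fails if it takes over 70 s, if anything falls off the work surface, if the arm or the gripper's body presses on something with over 40 N, if the wrist force passes 120 N, or if a joint passes its speed limit or range.

## Working session

There is one attempt and no reset: what is moved stays moved. The work goes in short steps, each a Python script; the robot and the scene stay as the last script left them, time stands still between calls to the robot, and variables do not carry over. Pictures are saved under pics/ and viewed, at most 10 in all, crops included, and the job is handed in when it is done.

```bash
mkdir -p pics; ls
python3 - <<'E'
from cell import r, vision
import cv2, numpy as np
for n in ("top","side"):
    c=vision.capture(n); cv2.imwrite(f"pics/{n}0.png",c["pixels"][:,:,::-1])
    np.savez(f"pics/{n}0.npz",**c); print(n,c["mtx"].tolist(),c["k1"],c["R"].round(4).tolist(),c["t"])
print(r.grip_depth,r.current_eef_rot(),r.current_time_s())
E
```

```text
pics
top [[465.0983893745502, 0.0, 257.96017841234516], [0.0, 465.0983893745502, 179.0149601136813], [0.0, 0.0, 1.0]] -0.08075470372308989 [[0.1241, -0.9923, 0.0017], [-0.971, -0.1218, -0.2057], [0.2043, 0.0239, -0.9786]] [-0.05129385  0.48880042  0.94792088]
side [[403.41385702105947, 0.0, 255.1202157176416], [0.0, 403.41385702105947, 188.0656733874135], [0.0, 0.0, 1.0]] -0.06313333868614618 [[0.9508, -0.3095, 0.0105], [-0.186, -0.5978, -0.7798], [0.2476, 0.7395, -0.626]] [-0.47315543  0.17144767  0.99534573]
0.0187 [-3.14043009e+00  3.61303207e-06  2.91277992e+00] 0.1
```

View pics/top0.png

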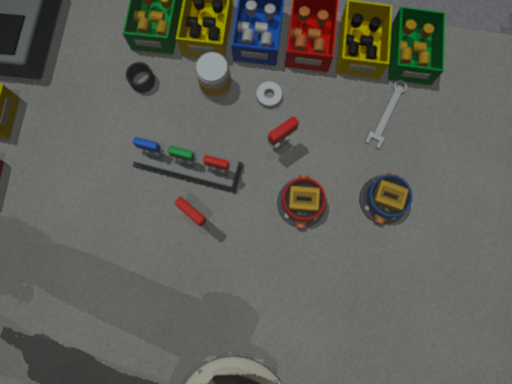

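View pics/side0.png

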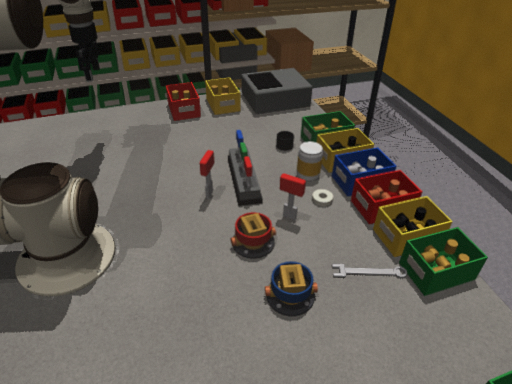

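```bash
cat > h.py <<'E'
import numpy as np, cv2
def dist(c): return np.array([c["k1"],0,0,0,0],float)
def proj(c,P):
    return cv2.projectPoints(np.atleast_2d(np.asarray(P,float)),cv2.Rodrigues(c["R"])[0],c["t"].astype(float),c["mtx"],dist(c))[0][:,0]
def unproj(c,uv,z):
    n=cv2.undistortPoints(np.asarray(uv,float).reshape(-1,1,2),c["mtx"],dist(c))[:,0]
    d=np.c_[n,np.ones(len(n))]@c["R"]; o=-c["R"].T@c["t"]
    return o+d*((z-o[2])/d[:,2])[:,None]
def blobs(c,col,amin=25):
    h=cv2.cvtColor(c["pixels"],cv2.COLOR_RGB2HSV).astype(int); H,S,V=h[...,0],h[...,1],h[...,2]
    m={"red":(H<6)|(H>172),"blue":(H>105)&(H<125),"green":(H>50)&(H<80),"brass":(H>14)&(H<30)}[col]&(S>120)&(V>50)
    n,l,s,ce=cv2.connectedComponentsWithStats(m.astype(np.uint8))
    return [(ce[i].round(1),s[i].tolist(),l==i) for i in range(1,n) if s[i,4]>amin]
E
python3 - <<'E'
from h import *
T=dict(np.load("pics/top0.npz"));S=dict(np.load("pics/side0.npz"))
for nm,c in (("T",T),("S",S)):
  for col in ("red","blue","green","brass"):
    for b in blobs(c,col):
        if 100<b[0][1]<310: 
            z=.103 if col!="brass" else .072
            rc=cv2.minAreaRect(np.argwhere(b[2])[:,::-1].astype(np.float32))
            print(nm,col,b[0],b[1],np.round(unproj(c,b[0],z)[0],3), np.round(rc[1],1),round(rc[2],1))
p=T["pixels"][:,:,::-1]
a=cv2.resize(p[120:240,120:330],None,fx=3.8,fy=3.8,interpolation=cv2.INTER_CUBIC)
cv2.imwrite("pics/crop1.png",a[:, :800])
b=cv2.resize(S["pixels"][120:270,190:340,::-1],None,fx=4,fy=4,interpolation=cv2.INTER_CUBIC); cv2.imwrite("pics/crop2.png",b)
E
```

```text
T red [282.9 129.9] [269, 117, 30, 28, 396] [ 0.591 -0.03   0.103] [12.8 34.2] 55.0
T red [215.6 161.8] [203, 155, 26, 15, 226] [0.505 0.099 0.103] [25.5  9.2] 14.0
T red [  0.7 165.8] [0, 161, 3, 13, 26] [0.441 0.548 0.103] [12.  2.] 90.0
T red [303.5 199.6] [282, 177, 44, 44, 439] [ 0.45  -0.088  0.103] [43.1 42.4] 45.0
T red [189.8 210.8] [175, 197, 31, 28, 353] [0.399 0.136 0.103] [35.7 10.1] 41.2
T blue [145.4 143.5] [133, 138, 25, 13, 196] [0.526 0.25  0.103] [25.   8.2] 14.0
T blue [389.1 197.4] [369, 175, 43, 42, 285] [ 0.476 -0.26   0.103] [42.4 40.3] 45.0
T green [180.  152.2] [168, 147, 25, 12, 179] [0.517 0.175 0.103] [24.7  7.5] 13.0
T brass [  7.7 111.5] [0, 86, 19, 53, 523] [0.57  0.581 0.072] [52. 18.] 90.0
T brass [391.  194.6] [374, 180, 34, 30, 665] [ 0.489 -0.272  0.072] [31.  23.4] 18.4
T brass [304.2 198. ] [289, 185, 31, 26, 669] [ 0.459 -0.091  0.072] [30.2 23.9] 4.6
S red [183.  100.9] [166, 82, 34, 39, 826] [0.404 0.549 0.103] [36.5 31.6] 81.5
S red [ 33.2 107.6] [0, 90, 66, 33, 894] [-0.112  0.663  0.103] [24.6 67.1] 82.2
S red [206.4 162.4] [200, 150, 14, 
[... 1093 characters left out ...]
] [38.1 78.9] 59.7
S brass [408.8 221.9] [373, 196, 79, 61, 2214] [ 0.834 -0.209  0.072] [53.  72.4] 60.6
S brass [252.9 224.5] [241, 214, 26, 22, 427] [ 0.459 -0.1    0.072] [22.7 22.8] 68.2
S brass [451.  245.8] [445, 239, 13, 15, 142] [ 0.884 -0.311  0.072] [10.8 15. ] 12.5
S brass [253.1 246.9] [246, 245, 17, 4, 31] [ 0.436 -0.171  0.072] [ 2.6 16.1] 86.4
S brass [429.7 253.5] [421, 246, 18, 16, 186] [ 0.819 -0.315  0.072] [14.1 14.1] 45.0
S brass [462.7 258. ] [457, 253, 13, 11, 97] [ 0.884 -0.351  0.072] [10. 12.] 90.0
S brass [441.7 263.2] [433, 256, 18, 15, 157] [ 0.827 -0.349  0.072] [12.6 17.4] 71.6
S brass [291.7 277.8] [278, 264, 28, 28, 603] [ 0.488 -0.281  0.072] [27. 27.] 90.0
```

View pics/crop1.png

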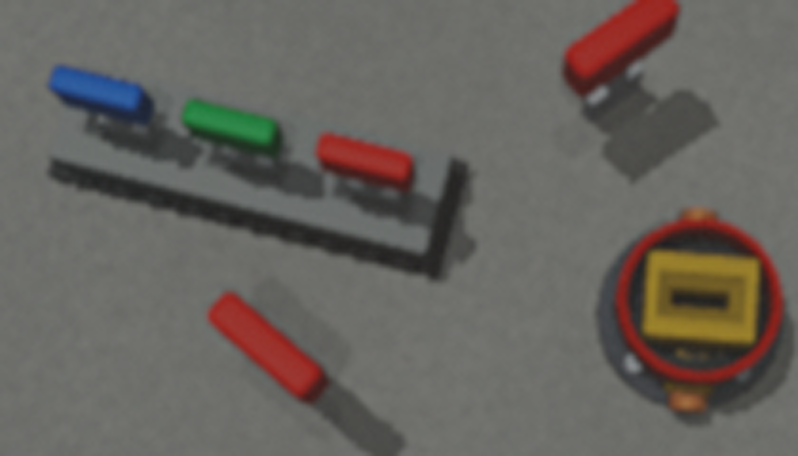

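View pics/crop2.png

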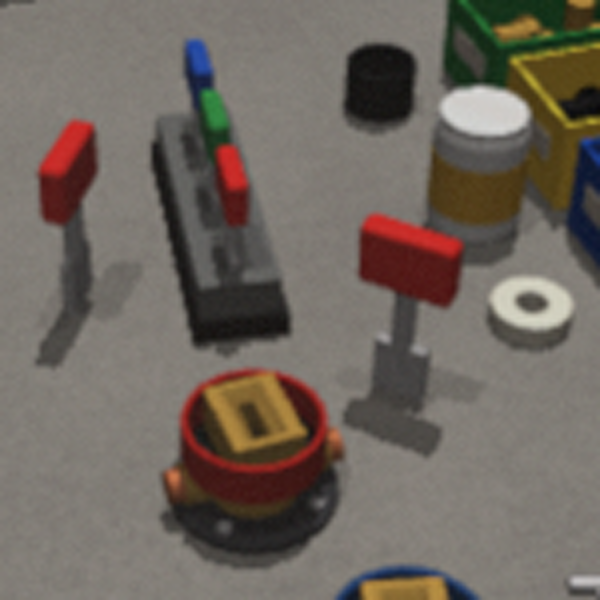

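The crops show one red key in the rack at top px (216,162). Two loose, longer red keys stand at (190,211) and (283,130). The rack key is the smallest (about 25 px long against 34-36) and the only one in a slot, so it is the one meant. The red-collared valve is at top px (304,198), with its twin in blue at (391,195).

```bash
cat > fit.py <<'E'
from h import *
from scipy.optimize import least_squares
T=dict(np.load("pics/top0.npz"));S=dict(np.load("pics/side0.npz"))
def hullmom(c,P):
    m=cv2.moments(cv2.convexHull(proj(c,P).astype(np.float32))); return np.array([m["m10"]/m["m00"],m["m01"]/m["m00"]]),m["m00"]
box=np.array([[a,b,c] for a in(-8,8) for b in(-26,26) for c in(-18,18)])/1e3
def place(x,y,yaw): 
    c,s=np.cos(yaw),np.sin(yaw); return lambda L: np.asarray(L)@np.array([[c,-s,0],[s,c,0],[0,0,1]]).T+[x,y,0]
def near(c,col,uv): return min(blobs(c,col),key=lambda b:np.hypot(*(b[0]-uv)))
obs=[(T,"red",(216,162),-.075),(T,"green",(180,152),0),(T,"blue",(145,143),.075)]
def mask(c,col,uv):   # lenient colour-dominance mask grown about the blob
    p=c["pixels"].astype(int);k={"red":0,"green":1,"blue":2}[col];o=[i for i in range(3) if i!=k]
    m=(p[...,k]>1.5*np.maximum(p[...,o[0]],p[...,o[1]]))
    n,l,s,ce=cv2.connectedComponentsWithStats(m.astype(np.uint8))
    i=min((i for i in range(1,n) if s[i,4]>25),key=lambda i:np.hypot(*(ce[i]-uv))); return ce[i],s[i,4]
def run(obs):
    d=[mask(*o[:3]) for o in obs]
    f=lambda q:np.concatenate([hullmom(o[0],place(*q)(box+[0,o[3],.103]))[0]-e[0] for o,e in zip(obs,d)])
    q=least_squares(f,[.517,.175,-.14]).x
    print("rack",q.round(4),np.degrees(q[2]).round(2),"res",f(q).round(2),"areas",[(int(e[1]),int(hullmom(o[0],place(*q)(box+[0,o[3],.103]))[1])) for o,e in zip(obs,d)],"red",place(*q)([0,-.075,.103]).round(4)); return q
if __name__=="__main__":
    run(obs); run([(S,"red",(247.5,165),-.075),(S,"green",(242,147),0),(S,"blue",(239,136),.075)]); run(obs+[(S,"red",(247.5,165),-.075)])
    for c,uv in ((T,(304,198)),(S,(253,224))):
        b=near(c,"brass",uv); 
        r=cv2.minAreaRect(np.argwhere(b[2])[:,::-1].astype(np.float32)); w=unproj(c,cv2.boxPoints(r),.072)
        h=cv2.approxPolyN(cv2.convexHull(np.argwhere(b[2])[:,::-1].astype(np.int32)),4)[0]; v=unproj(c,h,.072)
        for u in (w,v):
            e=np.roll(u,-1,0)-u; print("brass",u.mean(0).round(4),[(round(np.hypot(*k[:2]),4),round(np.degrees(np.arctan2(k[1],k[0])),1)) for k in e])
    print("slot side-click",unproj(S,[253.6,222.9],.072))
E
python3 fit.py
python3 - <<'E'
from h import *
T=dict(np.load("pics/top0.npz"));S=dict(np.load("pics/side0.npz"))
a=cv2.resize(T["pixels"][175:225,280:330,::-1],(400,400),interpolation=cv2.INTER_CUBIC)
b=cv2.resize(S["pixels"][208:248,233:273,::-1],(400,400),interpolation=cv2.INTER_CUBIC)
cv2.imwrite("pics/crop3.png",cv2.convertScaleAbs(np.hstack([a,b]),alpha=1.5))
E
```

```text
rack [ 0.5154  0.1742 -0.1391] -7.97 res [-0.62 -0.05 -0.18  0.14  0.6   0.16] areas [(252, 305), (198, 310), (190, 313)] red [0.505  0.0999 0.103 ]
rack [ 0.5172  0.1799 -0.14  ] -8.02 res [-0.51 -1.18  0.14  0.67  0.19  0.76] areas [(137, 150), (74, 133), (63, 119)] red [0.5068 0.1057 0.103 ]
rack [ 0.5158  0.1741 -0.1326] -7.6 res [-0.48 -0.47 -0.09 -0.05  0.61  0.19 -0.2   0.03] areas [(252, 306), (198, 311), (190, 314), (137, 152)] red [0.5059 0.0998 0.103 ]
brass [ 0.459  -0.0913  0.072 ] [(np.float64(0.0506), np.float64(1.9)), (np.float64(0.0634), np.float64(-87.5)), (np.float64(0.0506), np.float64(-178.9)), (np.float64(0.0627), np.float64(92.5))]
brass [ 0.4589 -0.0909  0.072 ] [(np.float64(0.0645), np.float64(93.4)), (np.float64(0.051), np.float64(1.7)), (np.float64(0.061), np.float64(-86.9)), (np.float64(0.0507), np.float64(-174.4))]
brass [ 0.4596 -0.098   0.072 ] [(np.float64(0.0623), np.float64(13.3)), (np.float64(0.0785), np.float64(-93.5)), (np.float64(0.0584), np.float64(-168.4)), (np.float64(0.0757), np.float64(89.0))]
brass [ 0.4589 -0.0975  0.072 ] [(np.float64(0.0649), np.float64(88.6)), (np.float64(0.0544), np.float64(20.7)), (np.float64(0.0827), np.float64(-84.0)), (np.float64(0.0612), np.float64(-178.2))]
slot side-click [[ 0.46207828 -0.09462609  0.072     ]]
```

View pics/crop3.png

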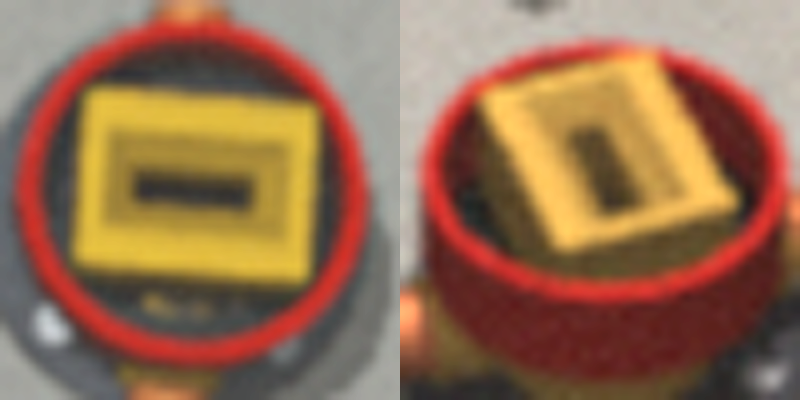

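Enlarged, the funnel and slot outlines put the valve axis at top px (304.3,197.8) and side px (253.4,222.8). That averages to about (0.461,-0.093), with a yaw of about 2.8°. Next I'll check reach and grasp the rack key.

Run:
```python
from h import *
from cell import r
T=dict(np.load("pics/top0.npz"));S=dict(np.load("pics/side0.npz"))
c=np.array([[80,98],[255,55],[342,205],[160,250]])+.5
w=unproj(S,c/10-.5+[233,208],.072); e=np.roll(w,-1,0)-w
print(w.mean(0).round(4),np.degrees(np.arctan2(e[:,1],e[:,0])).round(1))
for s in (1,-1):
    for nm,p,y in (("rack",(.5055,.101,.084),-7.9),("rackup",(.5055,.101,.24),-7.9),("v",(.461,-.093,.11),2.8),("v",(.461,-.093,.11),-47),("vopen",(.461,-.093,.11),2.8-97)):
        q=r.solve_ik(p,[np.pi,0,np.radians(y+90*s)]); print(s,nm,None if q is None else np.round(q,2))
```

```text
[ 0.4621 -0.0934  0.072 ] [   2.5  -86.9 -178.2   93.2]
1 rack [ 0.2  -0.   -0.2   1.37  0.    1.91]
1 rackup [0.2  0.01 0.11 1.67 0.   1.91]
1 v [-0.2  -0.12 -0.26  1.43  0.    1.32]
1 v [-0.2  -0.12 -0.26  1.43  0.    2.19]
1 vopen [-0.2  -0.12 -0.26  1.43  0.    3.02]
-1 rack [ 0.2  -0.   -0.2   1.37  0.   -1.24]
-1 rackup [ 0.2   0.01  0.11  1.67  0.   -1.24]
-1 v [-0.2  -0.12 -0.26  1.43  0.   -1.82]
-1 v [-0.2  -0.12 -0.26  1.43  0.   -0.95]
-1 vopen [-0.2  -0.12 -0.26  1.43  0.   -0.13]
```

```bash
cat >> h.py <<'E'
D=lambda deg:[np.pi,0,np.radians(deg-90)]   # tool down, closing along key x, key yaw deg
def stat(r,s=""): print(s,"t",round(r.current_time_s(),1),"p",np.round(r.current_tcp_pos(),4),"F",np.round(r.current_force(),1),"M",np.round(r.current_ft_torque(),2),"gap",round(r.current_finger_gap(),4),"gf",np.round(r.current_gripper_force(),1))
def snap(vision,n,name):
    c=vision.capture(n); np.savez(f"pics/{name}.npz",**c); return c
E
python3 - <<'E'
from h import *
from cell import r,vision
r.goto([.5055,.101,.24],D(-7.9)); stat(r,"above")
print(r.movel([.5055,.101,.084],vel=.12,f_stop=15)); stat(r,"down")
r.grab(60); stat(r,"grabbed")
t=snap(vision,"top","g");s=snap(vision,"side","g")
cv2.imwrite("pics/g.png",np.hstack([cv2.resize(t["pixels"][100:230,130:260],(400,400)),cv2.resize(s["pixels"][80:210,180:310],(400,400))])[:,:,::-1])
E
```

```text
above t 2.5 p [0.5054 0.1014 0.24  ] F [-0.1  0.3  0.9] M [-0.02  0.02  0.  ] gap 0.0855 gf 0.0
False
down t 3.9 p [0.5059 0.1011 0.0848] F [ 0.9  0.1 -0.5] M [-0.02 -0.01 -0.05] gap 0.0852 gf 0.0
grabbed t 4.6 p [0.5057 0.101  0.0842] F [ 0.6 -0.1  0.9] M [-0.   -0.21 -0.02] gap 0.0153 gf 58.5
```

View pics/g.png

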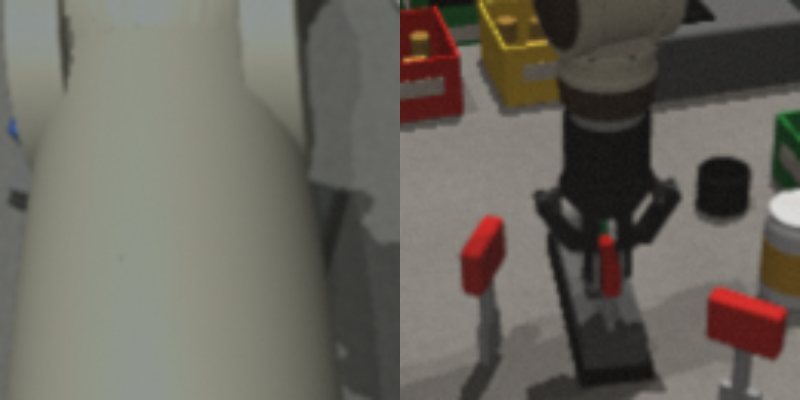

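The side view shows the key between the pads at crop px (608,265). The 15 mm gap fits the 16 mm grip, so I'll lift it and carry it over the valve.

Run:
```python
from h import *
from cell import r,vision
r.movel([.5057,.101,.235],vel=.12); stat(r,"lift")
r.movel([.461,-.093,.235],D(2.7),vel=.15); r.movel([.461,-.093,.150],vel=.12); stat(r,"over")
s=snap(vision,"side","v")
cv2.imwrite("pics/v.png",cv2.resize(s["pixels"][170:270,200:300],(600,600),interpolation=cv2.INTER_CUBIC)[:,:,::-1])
```

```text
lift t 6.1 p [0.5054 0.1009 0.2342] F [-0.4  0.3 -1.8] M [-0.01 -0.03  0.03] gap 0.0152 gf 58.8
over t 8.4 p [ 0.4613 -0.093   0.1508] F [ 0.3  0.3 -0.9] M [ 0.06 -0.01 -0.01] gap 0.015 gf 58.7
```

View pics/v.png

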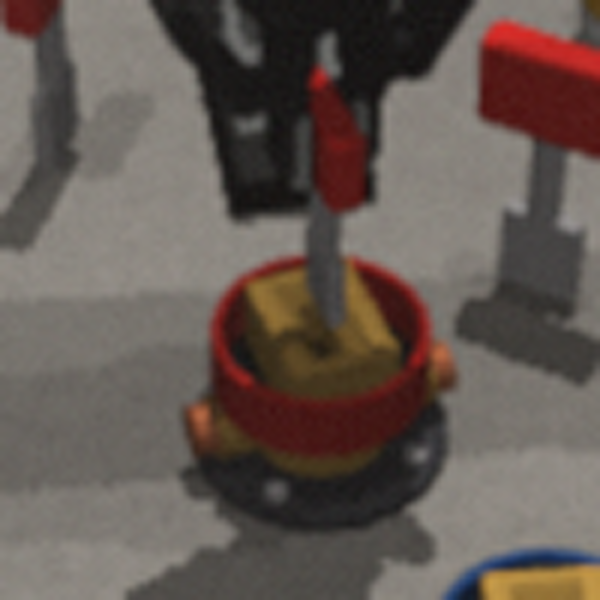

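The blade's near lower corner is at crop px (335,325), just above the slot and in line with it. Lowering with a force guard.

Run:
```python
from h import *
from cell import r,vision
S=dict(np.load("pics/v.npz"))
c,s=np.cos(np.radians(2.7)),np.sin(np.radians(2.7))
P=np.array([.4613,-.093,.0816])+np.array([[x*c-y*s,x*s+y*c,0] for x in(-.004,.004) for y in (-.015,.015)])
print(((proj(S,P)-[200,170]+.5)*6-.5).round(0).tolist())
for z in (.140,.134,.128,.122,.116,.1095):
    hit=r.movel([.461,-.093,z],vel=.05,f_stop=15); stat(r,f"{z} {hit}")
    if hit: break
```

```text
[[325.0, 327.0], [299.0, 280.0], [343.0, 322.0], [318.0, 275.0]]
0.14 False t 8.8 p [ 0.4608 -0.093   0.1397] F [-0.3 -0.5 -0.4] M [-0.02  0.01 -0.06] gap 0.0151 gf 58.7
0.134 False t 9.1 p [ 0.4609 -0.0929  0.1337] F [-0.3  0.8 -1.1] M [ 0.06  0.03 -0.02] gap 0.0153 gf 58.8
0.128 True t 9.3 p [ 0.4617 -0.0921  0.1291] F [-0.9  3.9  3.8] M [ 1.09  0.01 -0.02] gap 0.0154 gf 60.1
```

Contact with +y force on the tool, so the axis lies a bit further +y. I'll shift that way step by step and continue.

```bash
cat >> h.py <<'E'
def insert(r,x,y,ztarget,step=.004,f=15,tries=25):
    """lower in steps; on contact comply sideways with the measured lateral force"""
    for k in range(tries):
        F=r.current_force()
        x+=np.clip(F[0]*3e-4,-.001,.001) if abs(F[0])>1.5 else 0; y+=np.clip(F[1]*3e-4,-.001,.001) if abs(F[1])>1.5 else 0
        z=max(r.current_tcp_pos()[2]-step,ztarget)
        hit=r.movel([x,y,z],vel=.04,f_stop=f); stat(r,f"{k} {hit} cmd {x:.4f} {y:.4f} {z:.4f}")
        if r.current_tcp_pos()[2]<ztarget+.0008: break
    return x,y
E
python3 - <<'E'
from h import *
from cell import r,vision
insert(r,.461,-.0925,.1095,tries=9)
E
```

```text
0 False cmd 0.4610 -0.0915 0.1251 t 9.5 p [ 0.4611 -0.091   0.1252] F [ 2.1  4.5 -0. ] M [ 1.02 -0.25  0.01] gap 0.0153 gf 60.1
1 False cmd 0.4616 -0.0905 0.1212 t 9.8 p [ 0.4613 -0.0907  0.1205] F [ 0.2  0.9 -1.5] M [0.09 0.01 0.03] gap 0.0152 gf 59.9
2 False cmd 0.4616 -0.0905 0.1165 t 10.1 p [ 0.4614 -0.0906  0.1161] F [-0.3 -0.1 -1.9] M [ 0.04  0.03 -0.04] gap 0.0153 gf 59.9
3 False cmd 0.4616 -0.0905 0.1121 t 10.3 p [ 0.4614 -0.0906  0.1117] F [-0.2 -0.8 -2.1] M [-0.03  0.03  0.02] gap 0.0151 gf 59.9
4 False cmd 0.4616 -0.0905 0.1095 t 10.6 p [ 0.4616 -0.0905  0.1094] F [-0.7  0.5 -1.1] M [ 0.04  0.02 -0.01] gap 0.0157 gf 59.9
```

Run:
```python
from h import *
from cell import r,vision
print(r.movel([.4616,-.0905,.103],vel=.03,f_stop=18)); stat(r,"floor")
r.hold(.3); stat(r)
```

```text
True
floor t 10.8 p [ 0.4626 -0.0906  0.1091] F [0.1 0.3 6.6] M [ 0.08  0.14 -0.08] gap 0.0155 gf 61.2
 t 11.1 p [ 0.4626 -0.0906  0.1091] F [-0.2  1.   5.5] M [ 0.17  0.09 -0.01] gap 0.0153 gf 61.2
```

Floor met at z 0.1091, where I predicted it, so the key is fully home. Now turning clockwise.

```bash
cat >> h.py <<'E'
def turn(r,a,b,step,x,y,z,mstop,amin):
    """turn from yaw a to b deg, complying sideways; stop at moment mstop once |turned|>amin"""
    s=np.sign(b-a)*step
    for yaw in np.arange(a+s,b+s/2,s):
        F=r.current_force()
        x+=np.clip(F[0]*2e-4,-.0007,.0007) if abs(F[0])>2 else 0; y+=np.clip(F[1]*2e-4,-.0007,.0007) if abs(F[1])>2 else 0
        r.movel([x,y,z],D(yaw)); M=r.current_ft_torque()[2]
        print(round(yaw,1),"t",round(r.current_time_s(),1),"xy",round(x,4),round(y,4),"F",np.round(r.current_force(),1),"Mz",round(M,2),"z",round(r.current_tcp_pos()[2],4))
        if abs(M)>mstop and abs(yaw-a)>amin or abs(M)>1.2: print("stop"); break
    return yaw,x,y
E
python3 - <<'E'
from h import *
from cell import r,vision
r.grab(90)
print(turn(r,2.7,2.7-30,5,.4620,-.0905,.1092,.5,80))
E
```

```text
-2.3 t 11.5 xy 0.462 -0.0905 F [-0.1  0.8 -1.4] Mz 0.02 z 0.1092
-7.3 t 11.8 xy 0.462 -0.0905 F [-1.1  0.6  0.1] Mz -0.02 z 0.1092
-12.3 t 12.0 xy 0.462 -0.0905 F [-0.2  0.7 -0.3] Mz 0.0 z 0.1092
-17.3 t 12.3 xy 0.462 -0.0905 F [ 0.6  1.7 -0.4] Mz 0.07 z 0.1092
-22.3 t 12.5 xy 0.462 -0.0905 F [ 1.7  0.5 -2.1] Mz 0.1 z 0.1092
-27.3 t 12.8 xy 0.462 -0.0905 F [ 3.2  1.3 -2.2] Mz 0.03 z 0.1092
(np.float64(-27.3), 0.462, -0.0905)
```

Run:
```python
from h import *
from cell import r,vision
y,x,yy=turn(r,-27.3,-82.3,5,.462,-.0905,.1092,.5,80)
print(turn(r,y,-104.3,2,x,yy,.1092,.45,0))
s=snap(vision,"side","o")
cv2.imwrite("pics/o.png",cv2.resize(s["pixels"][170:270,200:300],(600,600),interpolation=cv2.INTER_CUBIC)[:,:,::-1])
```

```text
-32.3 t 13.0 xy 0.4626 -0.0905 F [ 1.1 -0.  -1.6] Mz 0.02 z 0.1092
-37.3 t 13.3 xy 0.4626 -0.0905 F [ 2.  -0.3 -1.7] Mz 0.05 z 0.1092
-42.3 t 13.5 xy 0.4626 -0.0905 F [ 1.3 -1.2 -3.1] Mz 0.06 z 0.1092
-47.3 t 13.8 xy 0.4626 -0.0905 F [ 2.3 -2.8 -2.4] Mz 0.06 z 0.1092
-52.3 t 14.0 xy 0.4631 -0.0911 F [ 0.4 -1.1 -0.5] Mz 0.03 z 0.1092
-57.3 t 14.3 xy 0.4631 -0.0911 F [ 0.8 -0.6 -2.2] Mz 0.07 z 0.1092
-62.3 t 14.5 xy 0.4631 -0.0911 F [ 1.6 -0.9 -1.9] Mz 0.04 z 0.1092
-67.3 t 14.8 xy 0.4631 -0.0911 F [ 1.4 -1.5 -2.2] Mz 0.06 z 0.1092
-72.3 t 15.0 xy 0.4631 -0.0911 F [ 1.9 -3.6 -1.9] Mz 0.04 z 0.1092
-77.3 t 15.3 xy 0.4631 -0.0918 F [ 1.4 -0.9 -0.7] Mz -0.02 z 0.1092
-82.3 t 15.5 xy 0.4631 -0.0918 F [ 2.2 -0.7 -1.8] Mz -0.02 z 0.1092
-84.3 t 15.8 xy 0.4635 -0.0918 F [-0.1 -1.6 -1.1] Mz -0.02 z 0.1092
-86.3 t 16.0 xy 0.4635 -0.0918 F [-0.5 -2.  -0.7] Mz 0.04 z 0.1092
-88.3 t 16.3 xy 0.4635 -0.0922 F [-1.  -0.4 -0.5] Mz 0.06 z 0.1092
-90.3 t 16.5 xy 0.4635 -0.0922 F [-0.8  0.  -0.5] Mz 0.03 z 0.1092
-92.3 t 16.8 xy 0.4635 -0.0922 F [-0.8  0.6 -0.3] Mz 0.02 z 0.1092
-94.3 t 17.0 xy 0.4635 -0.0922 F [-1.4 -0.7 -0.7] Mz 0.44 z 0.1092
-96.3 t 17.3 xy 0.4635 -0.0922 F [-2.3 -1.  -0.8] Mz 1.42 z 0.1092
stop
(np.float64(-96.3), np.float64(0.46353311846667195), np.float64(-0.09216138513474623))
```

View pics/o.png

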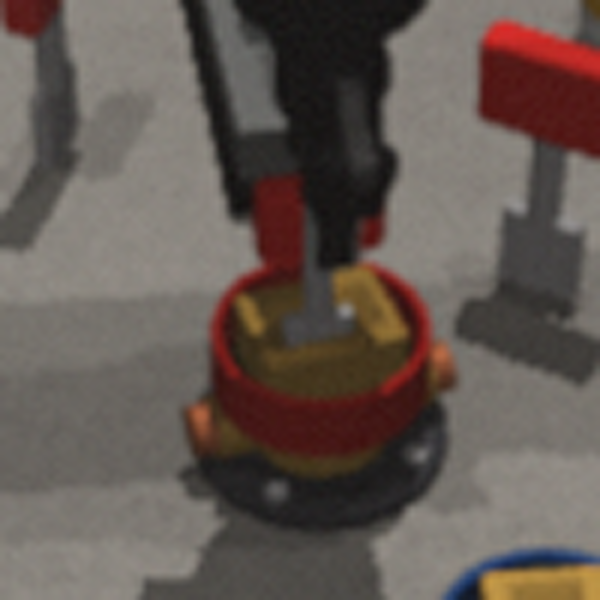

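The spindle block now lies along the stubs, with the blade home in it at crop px (320,320). The moment rose to 1.4 N m at yaw -96°, so the clockwise stop is reached. Turning back home.

Run:
```python
from h import *
from cell import r,vision
y,x,yy=turn(r,-96.3,-1.3,5,.4635,-.0922,.1092,.9,20)
print(turn(r,y,14.7,2,x,yy,.1092,.6,0))
```

```text
-91.3 t 17.6 xy 0.463 -0.0922 F [ 1.3 -0.5 -1.5] Mz 0.01 z 0.1092
-86.3 t 17.8 xy 0.463 -0.0922 F [ 1.1 -0.3 -1.5] Mz -0.0 z 0.1092
-81.3 t 18.1 xy 0.463 -0.0922 F [ 0.9  2.3 -1.8] Mz -0.01 z 0.1092
-76.3 t 18.3 xy 0.463 -0.0917 F [ 1.4  2.6 -0.8] Mz -0.04 z 0.1092
-71.3 t 18.6 xy 0.463 -0.0912 F [ 1.2  0.7 -1.2] Mz -0.0 z 0.1092
-66.3 t 18.8 xy 0.463 -0.0912 F [ 1.6  0.2 -2.1] Mz -0.03 z 0.1092
-61.3 t 19.1 xy 0.463 -0.0912 F [ 1.7  0.9 -1.8] Mz -0.02 z 0.1092
-56.3 t 19.3 xy 0.463 -0.0912 F [-0.3  2.5 -1.2] Mz -0.02 z 0.1092
-51.3 t 19.6 xy 0.463 -0.0907 F [ 0.3 -0.  -0.6] Mz -0.02 z 0.1092
-46.3 t 19.8 xy 0.463 -0.0907 F [-1.4  1.6 -1.1] Mz 0.0 z 0.1092
-41.3 t 20.1 xy 0.463 -0.0907 F [-1.3  1.  -1.1] Mz -0.04 z 0.1091
-36.3 t 20.3 xy 0.463 -0.0907 F [-2.5  1.4 -0. ] Mz -0.07 z 0.1092
-31.3 t 20.6 xy 0.4625 -0.0907 F [-0.8  1.9 -1.4] Mz 0.01 z 0.1092
-26.3 t 20.8 xy 0.4625 -0.0907 F [-1.4  1.2 -0.2] Mz -0.04 z 0.1091
-21.3 t 21.1 xy 0.4625 -0.0907 F [-2.6  3.  -0.6] Mz -0.05 z 0.1092
-16.3 t 21.3 xy 0.462 -0.0901 F [-0.4 -0.7 -2. ] Mz -0.04 z 0.1092
-11.3 t 21.6 xy 0.462 -0.0901 F [-0.7 -0.7 -1.4] Mz 0.0 z 0.1092
-6.3 t 21.8 xy 0.462 -0.0901 F [-1.2 -0.9 -1.2] Mz -0.05 z 0.1092
-1.3 t 22.1 xy 0.462 -0.0901 F [-2.2 -0.1 -1. ] Mz -0.07 z 0.1092
0.7 t 22.3 xy 0.4616 -0.0901 F [-1.4 -1.1 -1.7] Mz -0.07 z 0.1092
2.7 t 22.6 xy 0.4616 -0.0901 F [-1.7 -0.5 -2. ] Mz -0.05 z 0.1092
4.7 t 22.8 xy 0.4616 -0.0901 F [-1.8 -1.4 -0.6] Mz 0.0 z 0.1092
6.7 t 23.1 xy 0.4616 -0.0901 F [-2.8 -1.3 -1.2] Mz -0.03 z 0.1092
8.7 t 23.3 xy 0.461 -0.0901 F [ 0.  -1.4 -2.8] Mz -0.22 z 0.1092
10.7 t 23.6 xy 0.461 -0.0901 F [-0.3 -1.5 -3.9] Mz -1.04 z 0.1092
stop
(np.float64(10.700000000000003), np.float64(0.4610183755714602), np.float64(-0.09012751443892379))
```

The home stop is found at yaw +8.7° to 10.7°. The two stops put home at about 2.5°. I'll centre the key in its play, withdraw it, and go back to the rack.

Run:
```python
from h import *
from cell import r,vision
r.movel([.4614,-.0903,.1092],D(2.6)); stat(r,"centred")
for z in (.118,.130,.15):
    print(r.movel([.4614,-.0903,z],vel=.05,f_stop=25)); stat(r,z)
r.movel([.4614,-.0903,.235],vel=.12)
r.movel([.5057,.101,.235],D(-7.9),vel=.15); r.movel([.5057,.101,.128],vel=.1); stat(r,"over rack")
s=snap(vision,"side","b")
cv2.imwrite("pics/b.png",np.hstack([cv2.resize(s["pixels"][a:a+n,b:b+n],(400,400),interpolation=cv2.INTER_CUBIC) for a,b,n in((120,195,90),(205,230,50))])[:,:,::-1])
```

```text
centred t 23.9 p [ 0.4616 -0.0901  0.1094] F [-0.2 -0.3 -1.1] M [-0.02 -0.    0.03] gap 0.0151 gf 88.5
False
0.118 t 24.2 p [ 0.4618 -0.0903  0.1186] F [ 0.1 -0.7 -1.3] M [ 0.    0.03 -0.01] gap 0.0151 gf 88.5
False
0.13 t 24.6 p [ 0.4616 -0.0903  0.1304] F [ 0.3  0.  -1.5] M [ 0.01 -0.04 -0.04] gap 0.0146 gf 88.5
False
0.15 t 25.1 p [ 0.4615 -0.0903  0.1502] F [ 0.3 -0.4 -1.6] M [ 0.03 -0.05  0.  ] gap 0.0154 gf 88.5
over rack t 28.7 p [0.5061 0.1011 0.1288] F [-0.8 -0.4 -2. ] M [0.03 0.01 0.02] gap 0.0153 gf 88.5
```

View pics/b.png

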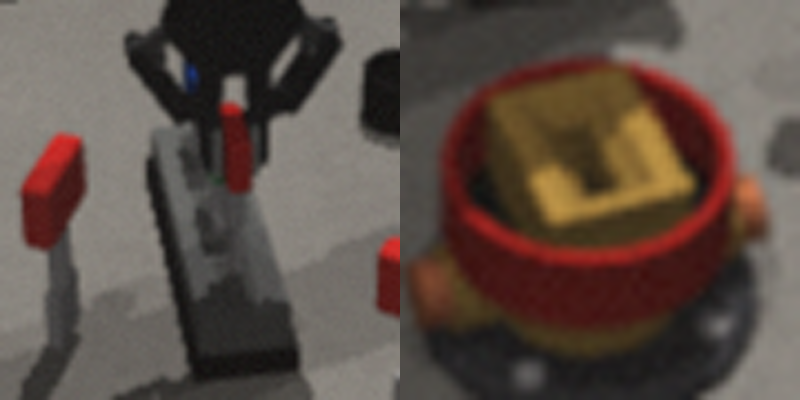

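The spindle slot is back at home, across the stubs. The key hangs over its own slot at crop px (238,150). Lowering into the rack.

Run:
```python
from h import *
from cell import r,vision
x,y=insert(r,.5057,.101,.0848,step=.006,tries=12)
if r.current_tcp_pos()[2]<.0865:
    print(r.movel([x,y,.079],vel=.03,f_stop=15)); stat(r,"floor")
```

```text
0 False cmd 0.5057 0.1010 0.1228 t 29.0 p [0.5056 0.101  0.1225] F [-0.1 -0.2 -1.6] M [-0.05 -0.01  0.04] gap 0.0148 gf 88.5
1 False cmd 0.5057 0.1010 0.1165 t 29.3 p [0.5055 0.101  0.1161] F [-0.3  0.1 -1. ] M [-0.02 -0.02  0.03] gap 0.015 gf 88.5
2 False cmd 0.5057 0.1010 0.1101 t 29.6 p [0.5055 0.101  0.1097] F [ 0.3  0.3 -2.5] M [-0.    0.   -0.01] gap 0.0148 gf 88.5
3 False cmd 0.5057 0.1010 0.1037 t 29.9 p [0.5055 0.101  0.1033] F [ 0.8  0.4 -2.2] M [ 0.06 -0.03  0.05] gap 0.0151 gf 88.4
4 False cmd 0.5057 0.1010 0.0973 t 30.2 p [0.5055 0.101  0.097 ] F [ 0.2  0.5 -1.6] M [-0.01  0.01 -0.04] gap 0.0148 gf 88.3
5 False cmd 0.5057 0.1010 0.0910 t 30.6 p [0.5055 0.101  0.0906] F [ 0.4  0.1 -1.6] M [ 0.01  0.01 -0.01] gap 0.0149 gf 88.4
6 False cmd 0.5057 0.1010 0.0848 t 30.9 p [0.5055 0.101  0.0845] F [-0.6 -0.9 -1.7] M [-0.03 -0.05  0.04] gap 0.0149 gf 88.5
True
floor t 31.1 p [0.5064 0.1014 0.0841] F [-1.1 -0.2  5.9] M [0.11 0.31 0.02] gap 0.0149 gf 89.6
```

The floor is met at 0.0841, the same height as at pick-up. Releasing, retreating and checking.

Run:
```python
from h import *
from cell import r,vision
r.ungrasp(); r.hold(.2); stat(r,"open")
r.movel([.5060,.1012,.25],vel=.1); stat(r,"up")
r.goto_joints([1.342,.087,.176,1.66,0,0]); r.hold(.5)
t=snap(vision,"top","e");s=snap(vision,"side","e")
cv2.imwrite("pics/e.png",np.hstack([cv2.resize(t["pixels"][110:240,120:330],(400,248),interpolation=cv2.INTER_CUBIC),cv2.resize(s["pixels"][120:261,190:417],(400,248),interpolation=cv2.INTER_CUBIC)])[:,:,::-1])
for n,uv,u in (("top",(216,162),(304,198)),("side",(247,165),(253,224))):
    a=dict(np.load(f"pics/{n}0.npz")); b=t if n=="top" else s
    for col,w in (("red",uv),("brass",u)):
        f=lambda c:min(blobs(c,col),key=lambda k:np.hypot(*(k[0]-w)))
        print(n,col,f(a)[0],f(a)[1],f(b)[0],f(b)[1])
stat(r)
```

```text
open t 31.9 p [0.506  0.1011 0.083 ] F [ 0.9 -0.1  0.6] M [-0.02  0.03  0.02] gap 0.0854 gf 0.0
up t 33.8 p [0.5059 0.1012 0.2495] F [-0.4 -0.4 -0.5] M [-0.05  0.01  0.04] gap 0.0853 gf 0.0
top red [215.6 161.8] [203, 155, 26, 15, 226] [215.4 161.8] [203, 155, 25, 15, 227]
top brass [304.2 198. ] [289, 185, 31, 26, 669] [304.2 197.9] [289, 185, 32, 26, 672]
side red [247.5 165.4] [244, 156, 8, 20, 128] [247.6 165.5] [244, 156, 8, 20, 128]
side brass [252.9 224.5] [241, 214, 26, 22, 427] [252.9 224.5] [241, 214, 26, 22, 429]
 t 36.4 p [0.1247 0.5356 0.2313] F [-0.7  0.7 -0.4] M [ 0.02  0.04 -0.04] gap 0.0854 gf 0.0
```

View pics/e.png

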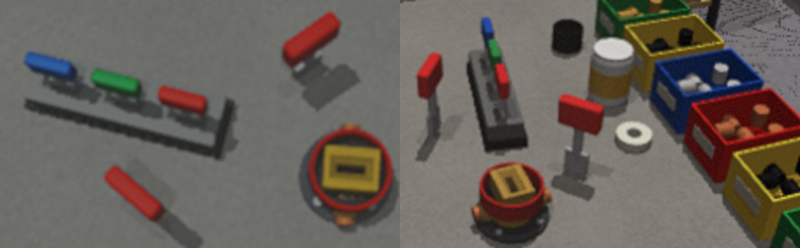

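The red key stands in its old slot (top px (215,162), as before), the spindle is at home, and nothing else has moved.

```bash
python3 -c "
from cell import r
print(r.finish_job())"
```

```text
the job is handed in; nothing more can be done
None
```

Job handed in at about 36 s of the 70 s allowed: the red valve was turned clockwise to its stop and back home to shut, and the red key stands fully down in its original rack slot, released, with nothing else moved.

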